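# Shut down the carver's honing machine

### The job

Shut down the honing machine: first turn its red speed dial until the white pointer line points at the long white zero mark, then take the clear guard by its orange handle and lower it gently all the way down onto its stops over the disc, without letting it drop. Leave the dial at zero, the guard down, and the other things on the bench where they are.

Things in the scene. Friction and masses are not known exactly. Their poses are not given: they have to be found in the camera images.
- machine: green honing machine, fixed. Origin on the table under its deck; x away from the robot at yaw 0, y left. Deck x -110 to 110, y -110 to 85 mm, top z 80 mm; on it a flat round honing disc (132 mm across, top z 94). A grey control pod, top z 80 mm, sticks out towards the robot (x -200 to -110, y -78 to 53).
- dial (a joint): speed dial on the pod, vertical axis at machine x -158, y -12.5. Red bar grip 44 mm long, 12 thick, z 89 to 117 mm, on a grey skirt 42 mm across; a white line on one end is the pointer. Rad: 0 = pointer at the long white zero mark on the dial's far side (machine +x); positive = turned clockwise from above. Range -1.6 to 1.6, stays where left; yellow ticks every 0.5 rad.
- dial_grip (a point): on the dial's axis at the height to grip (z = 111 mm, 6 mm below the top of the bar); its x axis runs along the bar towards the pointer end
- guard (a joint): clear hood with dark steel rim, 180 mm (along the hinge) x 170 x 30 mm, about 0.3 kg, hinged along the deck's right (-y) edge. Rad: 0 = down on its stops on the deck; grows as it opens, 1.57 = upright, 1.75 = limit. The stiff hinge holds it near upright; below about 1.1 rad it falls by its own weight if let go.
- guard_handle (a point): middle of the guard's orange bow handle: round bar 14 mm thick, 120 mm long, parallel to the hinge, centre 50 mm out from the guard's free edge, 225 mm from the hinge and 16 mm to the guard's outer side. Guard down: at machine x 0, y 127, z 98 mm, clear of the deck. Axes turn with the guard (x along the bar, y away from the hinge).
- guard_hinge (a point): middle of the guard's hinge line (along machine x), at machine x 0, y -98, z 82 mm; its axes are the machine's
- gouge: carving gouge with pale handle, 230 mm, lying left of the machine; origin under the ferrule, x towards the edge, 28 mm tall
- hone_bar: green bar of polishing compound 100 x 40 x 25 mm, right of the machine; origin under its centre
- mallet: round wooden carver's mallet lying down, 230 mm long, 90 mm tall, head towards its +x; origin under the head
- wax_tin: tin 76 mm across, 55 mm tall; origin under its centre
- seahorse: dark carved seahorse lying flat, 180 mm long, 26 mm tall; origin under its middle
- blank: pale wood blank 90 x 60 x 50 mm; origin under its centre

How it is judged:
On the way, in this order (a step that is already met when the one before it is completed fails the run):
1. the dial's pointer is at zero (value of joint dial between -0.14 and 0.14 rad), for 0.2 s.
2. the guard is down on its stops (value of joint guard below 0.03 rad), for 0.2 s.
At the end, for the whole second after the job is handed in: The dial reads zero within 0.14 rad (8 degrees), the guard is fully down (below 0.03 rad, about 7 mm at the handle) and at rest (all of step 1 and value of joint guard below 0.03 rad and velocity of joint guard between -0.05 and 0.05 rad/s); the robot touches nothing.
It fails at once if the guard drops or slams onto its stops (faster than 1.5 rad/s in the last 0.15 rad) (value of joint guard below 0.15 rad and velocity of joint guard below -1.5 rad/s).
It fails at once if another thing on the bench is moved by more than 30 mm (distance of any of gouge, hone_bar, mallet, wax_tin, seahorse, blank from where it was at the start of the episode above 0.03 m).
It also fails if it takes over 54 s, if anything falls off the work surface, if the arm or the gripper's body presses on something with over 40 N, if the wrist force passes 120 N, or if a joint passes its speed limit or range.

### The arm

A 6-joint arm with a two-finger parallel gripper is mounted at the origin on the work surface. World frame = base frame: x ahead of the robot, y to its left, z up, the work surface at z = 0. Lengths are in m, angles in rad, forces in N, time in s.
With the tool pointing down it reaches from about 0.375 to 0.75 m from the base axis. Payload 9 kg.
Tool frame: the origin (TCP) lies midway between the tips of the shut fingers; the grasp point (between the pads) lies bot.hold_point_z behind it (bot.hold_point_z is the distance from the TCP to the grasp point, in m); z points along the fingers, y is the line along which they close (so a half turn about z gives the same grasp; the last joint's range is limited). The gripper opens to 85 mm and grips with 20 to 120 N. Pads are 22 mm wide; open, the fingers measure 114 mm over their backs; the gripper's body (76 mm by 85 mm) begins 54 mm behind the grasp point. The pads swing forward as they close: fully open they stand 13 mm farther back than shut.
Start: joints at [-0.218, 0.104, 0.097, 1.564, 0, 1.353], TCP at [0.6, 0, 0.196] pointing down, gripper open.
Joint ranges: [-2.99, 2.99], [-0.84, 1.86], [-1.1, 1.16], [-1.84, 2.11], [-1.51, 1.56], [-3.14, 3.14]. Speed limits (rad/s): [2.22, 2.22, 2.57, 3.14, 3.14, 3.14].

### API

Orientations are given as [roll, pitch, yaw] about the fixed x, y, z axes, in that order (R = Rz(yaw) Ry(pitch) Rx(roll)).
In Python, from station import bot gives the robot as it stands. The module is installed in compiled form; this text tells all that it offers.
- The arm moves only by the tool apply_moves, never from a script. Its argument "rows" is a list of rows, each a list of 3 entries, a list of its own where there are three numbers: the opening, from 0 (shut) to 1 (fully open), then the shift along the tool's x, y, z in m, then the turn, a rotation vector about the tool's x, y, z in degrees. In form: [[jaw, [tx, ty, tz], [wx, wy, wz]], ...]. A call has 1 to 5 rows; each row is the pose to reach, as a shift and turn from the pose commanded when the call began, along the tool's axes at that moment; what a row does not reach only later rows make up. A row lasts 1/12 s, in which the tool goes at most 41.7 mm and 7.16 degrees, less where a joint would pass 70% of its speed; a pose out of reach is approached as far as the arm can. A call with a gripper value outside its range is refused whole. The fingers move at their own pace and stop on an object; the grip force is fixed at half the most. Time passes only in rows, so rows that repeat a pose let the fingers close. It gives the time, the measured TCP pose, the force, the opening and the grip force at its end, in the units of the state.
- bot.sense(): the state, without advancing time (a new reading comes with each control period).
- bot.get_image(name): name is "scene" or "side" or "wrist"; returns a dict with "pixels" (384x512x3 uint8, blue, green, red), "depth" (384x512 float32, m along the optical axis (not along the pixel's ray), 0 where there is no reading), "mtx" (3x3 intrinsics, pixels), "R" (3x3) and "t" (3): a world point X has camera coordinates R X + t; the wrist camera has in their place "hand_eye" (4x4, takes a point from camera to tool coordinates, whose origin is the TCP and whose axes are the flange's). Camera axes: x right, y down, z forward; pixel columns grow to the right and rows downward; lengths in m; the calibration is good to about 2 mm. The wrist camera is an equidistant fisheye: a pixel r from the principal point sees the ray r / f radians off the axis. A picture is of the moment at which its call begins: read the wrist's pose just before it.
- bot.close_job(): hands the job in; it is judged then, once.
The state is a dict: "clock": time; "joints": joint angles; "joint_velocities": joint speeds; "joint_efforts": joint torques, N m; "eef_pos": TCP position; "tool_rot": TCP orientation; "ft_force": force on the tool from outside, world axes, zero at the start; "moment": the same for the moment, N m; "gripper_width": finger opening in m; "finger_force": force on a finger pad.
Only numpy, scipy, OpenCV 4.12 (cv2) and the standard library are available. Lean on these libraries where they do the work, as an engineer would, in place of code of your own. Each camera call takes 0.05 s, during which the arm holds its last target. There are 200 camera calls.

## Working session

There is one attempt and no reset: what is moved stays moved. The work goes in short steps, Python scripts to look and compute and a tool call to move; the robot and the scene stay as the last step left them, time stands still between calls to the robot, and variables do not carry over. Pictures are saved under pics/ and viewed, at most 12 in all, crops included, and the job is handed in when it is done.

Besides the shell and the picture viewer there is one more tool, called after "Call:" as name(argument=value, ...), one argument or row to a line, values as JSON. apply_moves: Moves the arm, as the interface text tells. Its arguments: {"type":"object","properties":{"rows":{"type":"array"}},"required":["rows"]}

```bash
mkdir -p pics; ls; python3 - <<'E'
from station import bot
import cv2,numpy as np
s=bot.sense();print({k:np.round(v,3).tolist() for k,v in s.items()},bot.hold_point_z)
for n in("scene","side"):
    d=bot.get_image(n);cv2.imwrite(f"pics/{n}0.png",d["pixels"]);np.savez(f"{n}0.npz",**{k:d[k] for k in("pixels","depth","mtx","R","t")})
    print(n,(-d["R"].T@d["t"]).round(3))
E
```

```text
pics
{'clock': 0.0, 'joints': [-0.218, 0.105, 0.096, 1.564, -0.0, 1.353], 'joint_velocities': [-0.0, 0.001, 0.001, 0.0, -0.003, -0.001], 'joint_efforts': [0.001, -55.693, 50.364, 0.017, -0.0, -0.0], 'eef_pos': [0.6, 0.0, 0.195], 'tool_rot': [-3.14, -0.0, 1.571], 'ft_force': [-0.953, 0.528, 0.631], 'moment': [0.013, -0.016, 0.037], 'finger_force': 0.0, 'gripper_width': 0.086} 0.0187
scene [1.059 0.464 1.16 ]
side [-0.46  -1.02   1.232]
```

View pics/scene0.png

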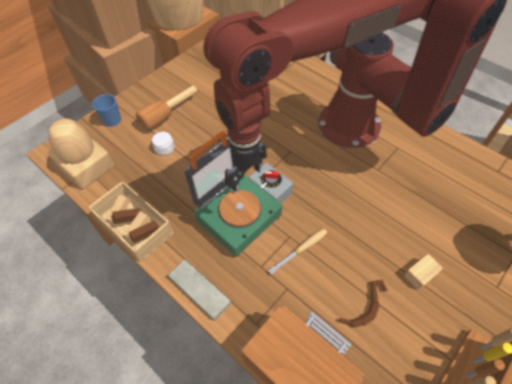

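View pics/side0.png

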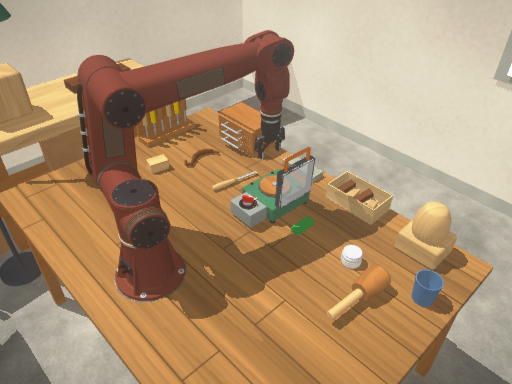

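The scene view shows the machine at about (240,205), with the dial at (270,178) and the guard upright. In the side view the dial is at (247,200) and the orange handle at (298,157). I'll enlarge both.

```bash
cat > h.py <<'E'
import numpy as np
def ld(n):
    return dict(np.load(n))
def px2w(d,u,v,z=None):
    K,R,t=d["mtx"],d["R"],d["t"]
    r=np.linalg.solve(K,[u,v,1.]);c=-R.T@t
    if z is None: return R.T@(r*d["depth"][int(round(v)),int(round(u))]-t)
    w=R.T@r
    return c+w*(z-c[2])/w[2]
def w2px(d,X):
    p=d["mtx"]@(d["R"]@np.asarray(X)+d["t"]);return p[:2]/p[2]
E
python3 - <<'E'
from h import *;import cv2
a=ld("scene0.npz")["pixels"][125:255,180:300];b=ld("side0.npz")["pixels"][140:230,220:330]
cv2.imwrite("pics/c_scene.png",cv2.resize(a,(552,598),interpolation=cv2.INTER_CUBIC))
cv2.imwrite("pics/c_side.png",cv2.resize(b,(726,594),interpolation=cv2.INTER_CUBIC))
E
```

```text
(no output)
```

View pics/c_scene.png

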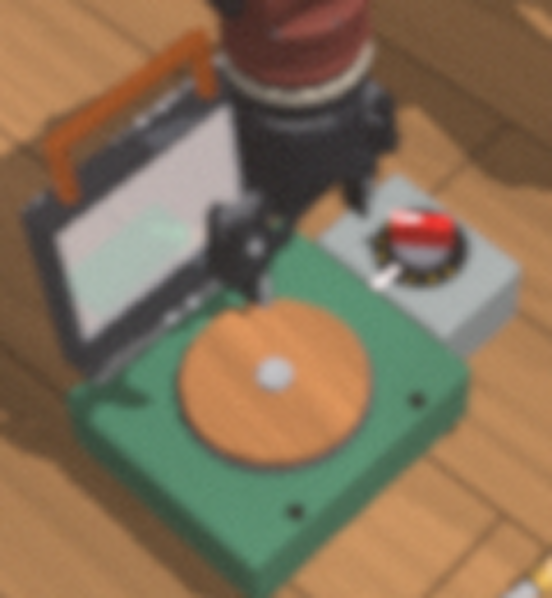

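View pics/c_side.png

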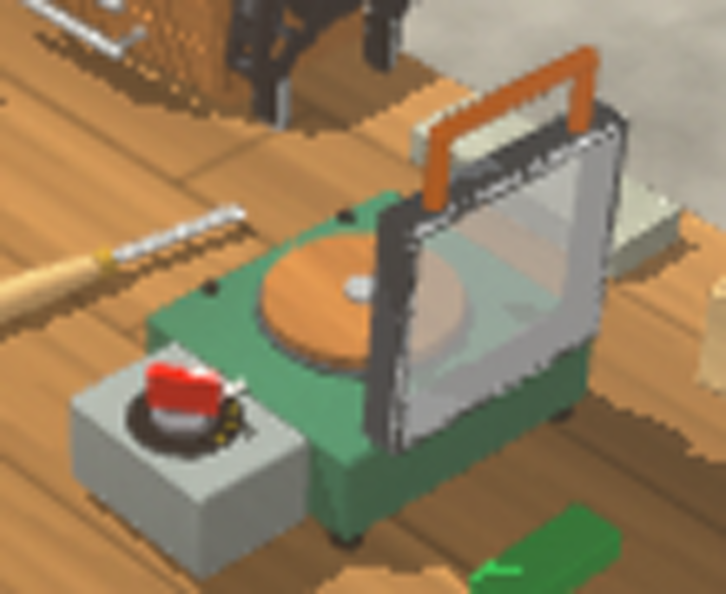

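The crops show the deck corners, the red bar (its white end at the left, scene crop (400,213)) and the white zero mark at scene crop (385,275). The gripper hangs just above the deck. Next I'll fit the machine pose, the bar direction and the handle.

```bash
python3 - <<'E'
from h import *;from scipy.optimize import least_squares as ls
S=ld("scene0.npz");D=ld("side0.npz")
cs=lambda u,v:np.array([(u+.5)/4.6-.5+180,(v+.5)/4.6-.5+125])
cd=lambda u,v:np.array([(u+.5)/6.6-.5+220,(v+.5)/6.6-.5+140])
M=[(S,cs(262,575),(110,85)),(S,cs(468,375),(-110,85)),(S,cs(70,395),(110,-110)),
(D,cd(345,462),(-110,-110)),(D,cd(148,325),(-110,85)),(D,cd(390,193),(110,85)),(D,cd(590,340),(110,-110))]
def T(p,m): 
    c,s=np.cos(p[2]),np.sin(p[2]);return np.array([p[0]+c*m[0]-s*m[1],p[1]+s*m[0]+c*m[1],m[2]])
f=lambda p:np.concatenate([w2px(d,T(p,(m[0]/1e3,m[1]/1e3,.08)))-q for d,q,m in M])
r=ls(f,[.6,-.05,0],loss='soft_l1');p=r.x;print("machine",p.round(4),f(p).reshape(-1,2).round(1).tolist())
np.save("mach.npy",p)
ax=T(p,(-.158,-.0125,.111));print("dial axis",ax.round(4), "hinge",T(p,(0,-.098,.082)).round(4))
# dial red points
for n,d in(("scene",S),("side",D)):
    b,g,rr=[d["pixels"][...,i].astype(int) for i in range(3)]
    m=(rr>150)&(g<70)&(b<80)
    P=np.array([px2w(d,u,v) for v,u in zip(*np.nonzero(m))])
    P=P[np.linalg.norm(P[:,:2]-ax[:2],axis=1)<.04]; P=P[P[:,2]>.085]
    t=P[P[:,2]>.1]
    print(n,len(P),P.mean(0).round(4),P.max(0).round(3),"centroid top")
    q=t[:,:2]-t[:,:2].mean(0);w,v=np.linalg.eigh(q.T@q/len(q));print(w**.5,np.degrees(np.arctan2(v[1,1],v[0,1]))%180)
# pixels by crop
e=lambda u,v,z:px2w(S,*cs(u,v),z).round(4)
print("scene white end",e(400,213,.117),"red right end",e(452,222,.117),"zero",e(385,275,.08))
e=lambda u,v,z:px2w(D,*cd(u,v),z).round(4)
print("side bar ends",e(152,368,.117),e(220,382,.117),"zero",e(237,386,.08))
# guard angle from handle
Hs=[(S,cs(52,145)),(S,cs(200,35)),(D,cd(437,130)),(D,cd(588,52))]
def hp(th,x): 
    y=.225;z=.016;c,s=np.cos(th),np.sin(th);return T(p,(x,-.098+c*y-s*z,.082+s*y+c*z))
def gf(t):
    o=[]
    for (d,q),x in zip(Hs,[.06,-.06,-.06,.06]): o.append(w2px(d,hp(t[0],x))-q)
    return np.concatenate(o)
g=ls(gf,[1.6]);print("guard",g.x,gf(g.x).round(1),"handle",hp(g.x[0],0).round(4))
E
```

```text
machine [ 0.6176 -0.0155 -0.0448] [[-1.4, -0.8], [2.4, -1.7], [-1.5, 0.1], [-0.2, -0.0], [-1.4, -2.3], [-0.5, -1.8], [0.7, -3.6]]
dial axis [ 0.4592 -0.0209  0.111 ] hinge [ 0.6132 -0.1134  0.082 ]
scene 37 [ 0.4621 -0.0177  0.1119] [ 0.477 -0.005  0.121] centroid top
[0.00273965 0.01060361] 129.08559635459386
side 51 [ 0.4567 -0.0272  0.104 ] [ 0.47  -0.012  0.124] centroid top
[0.00326281 0.01189822] 118.4090138541604
scene white end [ 0.4668 -0.039   0.117 ] red right end [ 0.4482 -0.0055  0.117 ] zero [ 0.4958 -0.028   0.08  ]
side bar ends [ 0.4479 -0.0089  0.117 ] [ 0.469  -0.0467  0.117 ] zero [ 0.5049 -0.0245  0.08  ]
guard [1.61113968] [ 1.  -0.6  0.   0.2  0.2  0.5 -0.3  0.9] handle [ 0.612  -0.1384  0.3062]
```

Call:
apply_moves(
  rows=[
    [1, [-0.006, -0.035, 0], [0, 0, -7]],
    [1, [-0.012, -0.07, 0], [0, 0, -14]],
    [1, [-0.018, -0.105, 0], [0, 0, -21]],
    [1, [-0.024, -0.1415, 0], [0, 0, -28]],
    [1, [-0.024, -0.1415, 0], [0, 0, -29]],
  ],
)

```text
clock: 0.52
eef_pos: [0.4533, -0.0236, 0.1951]
tool_rot: [-3.14, -0.001, 2.085]
ft_force: [0.7, 0.2, -0.2]
gripper_width: 0.0851
finger_force: 0.0
```

```bash
python3 - <<'E'
from station import bot
import cv2,numpy as np
s=bot.sense();print({k:np.round(s[k],4).tolist() for k in("clock","joints","eef_pos","tool_rot")})
d=bot.get_image("wrist");np.savez("wrist0.npz",eef=s["eef_pos"],rot=s["tool_rot"],**{k:d[k] for k in("pixels","depth","mtx","hand_eye")})
print(d["mtx"],d["hand_eye"].round(3))
cv2.imwrite("pics/wrist0.png",cv2.resize(d["pixels"],None,fx=1.5,fy=1.5))
E
```

```text
{'clock': 0.5167, 'joints': [-0.341, -0.3422, -0.3176, 1.5976, -0.0007, 0.7157], 'eef_pos': [0.4533, -0.0236, 0.1951], 'tool_rot': [-3.1396, -0.0012, 2.0848]}
[[297.31863964   0.         255.81474776]
 [  0.         297.31863964 190.25301411]
 [  0.           0.           1.        ]] [[ 0.001 -0.957 -0.288  0.074]
 [ 1.     0.001  0.    -0.   ]
 [-0.    -0.288  0.957 -0.178]
 [ 0.     0.     0.     1.   ]]
```

View pics/wrist0.png

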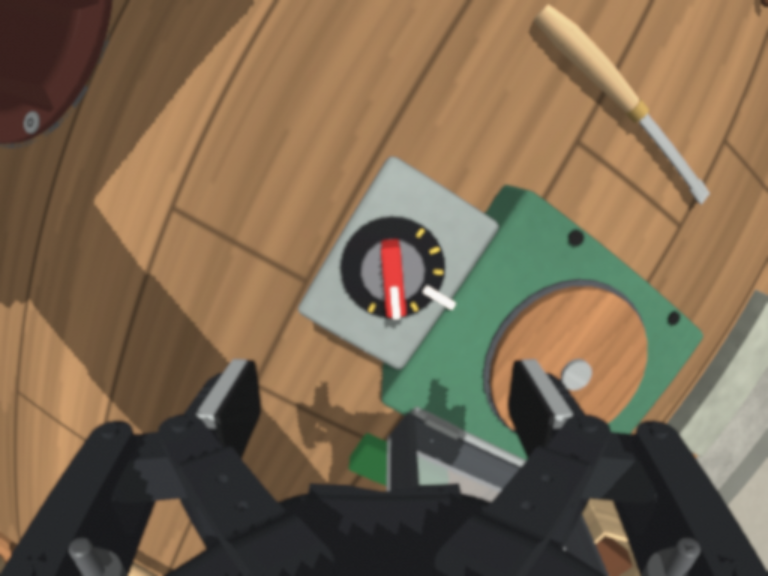

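The wrist view shows the dial sharply: pointer end at (396,318), rear end at (390,240), zero mark from (425,290) to (455,306), and the deck and pod corners. I'll refine the fit with these.

```bash
cat >> h.py <<'E'
from scipy.spatial.transform import Rotation as Ro
def wr(d,u,v,z):
    K=d["mtx"];a=np.array([u-K[0,2],v-K[1,2]])/K[0,0];r=np.linalg.norm(a)
    ray=np.r_[a/r*np.sin(r),np.cos(r)];H=d["hand_eye"];R=Ro.from_euler("xyz",d["rot"]).as_matrix()
    c=d["eef"]+R@H[:3,3];w=R@H[:3,:3]@ray
    return c+w*(z-c[2])/w[2]
E
python3 - <<'E'
from h import *;from scipy.optimize import least_squares as ls
W=ld("wrist0.npz");g=lambda u,v,z:wr(W,(u+.5)/1.5-.5,(v+.5)/1.5-.5,z)[:2]
C=[((388,157),(-.2,.053)),((400,368),(-.11,-.078)),((300,310),(-.2,-.078)),((528,192),(-.11,.085)),((703,333),(.11,.085)),((383,400),(-.11,-.11))]
P=[g(*a,.08) for a,_ in C]
f=lambda p:np.concatenate([np.array([p[0]+np.cos(p[2])*m[0]-np.sin(p[2])*m[1],p[1]+np.sin(p[2])*m[0]+np.cos(p[2])*m[1]])-q for q,(_,m) in zip(P,C)])
r=ls(f,[.61,-.02,-.04],loss='soft_l1',f_scale=.003).x;print(r.round(4),(f(r)*1e3).round(1).tolist())
c,s=np.cos(r[2]),np.sin(r[2]);R=np.array([[c,-s],[s,c]])
print("axis",r[:2]+R@[-.158,-.0125],"hinge",r[:2]+R@[0,-.098])
a,b=g(396,318,.117),g(389,241,.117);print("bar",a,b,(a+b)/2,np.linalg.norm(a-b),np.degrees(np.arctan2(*(a-b)[::-1])))
a,b=g(455,306,.08),g(425,290,.08);print("zero",a,b,np.degrees(np.arctan2(*(a-b)[::-1])));print("skirt/ring centre",g(393,267,.082))
from station import bot;s=bot.sense();print(s["eef_pos"],s["tool_rot"],s["clock"])
E
```

```text
[ 0.6174 -0.0153 -0.0444] [0.3, 5.7, 2.3, -2.8, -3.3, -3.1, -1.3, 5.1, 7.9, 1.6, -1.8, -4.4]
axis [ 0.45904149 -0.02078077] hinge [ 0.61308838 -0.11321348]
bar [ 0.47156027 -0.04105244] [ 0.44404861 -0.00146077] [ 0.45780444 -0.02125661] 0.048211943698008713 -55.20513612996092
zero [ 0.51108803 -0.02472063] [ 0.48651494 -0.02508642] 0.852822760115443
skirt/ring centre [ 0.4588571  -0.02137244]
[ 0.45628873 -0.02399033  0.19555933] [3.14132576e+00 4.81333176e-04 2.07922538e+00] 0.5667
```

Call:
apply_moves(
  rows=[
    [1, [0.002, 0.0015, 0.03], [0, 0, -2]],
    [1, [0.002, 0.0015, 0.06], [0, 0, -2]],
    [1, [0.002, 0.0015, 0.085], [0, 0, -2]],
    [1, [0.002, 0.0015, 0.102], [0, 0, -2]],
    [1, [0.002, 0.0015, 0.103], [0, 0, -2]],
  ],
)

```text
clock: 0.98
eef_pos: [0.4573, -0.0207, 0.0887]
tool_rot: [-3.138, -0.004, 2.11]
ft_force: [-0.8, -0.2, -0.6]
gripper_width: 0.0854
finger_force: 0.0
```

Call:
apply_moves(
  rows=[
    [0.4, [0, 0, 0], [0, 0, 0]],
    [0.2, [0, 0, 0], [0, 0, 0]],
    [0, [0, 0, 0], [0, 0, 0]],
    [0, [0, 0, 0], [0, 0, 0]],
    [0, [0, 0, 0], [0, 0, 0]],
  ],
)

```text
clock: 1.4
eef_pos: [0.4596, -0.0217, 0.0935]
tool_rot: [3.141, 0.001, 2.112]
ft_force: [0.7, -0.8, -0.4]
gripper_width: 0.0259
finger_force: 0.0
```

Call:
apply_moves(
  rows=[
    [0, [0, 0, 0], [0, 0, 0]],
    [0, [0, 0, 0], [0, 0, 0]],
  ],
)

```text
clock: 1.57
eef_pos: [0.4591, -0.0216, 0.0929]
tool_rot: [3.141, 0.001, 2.112]
ft_force: [-0.1, -0.3, -1.2]
gripper_width: 0.0006
finger_force: 0.0
```

The fingers shut on nothing, so I'll look.

```bash
python3 - <<'E'
from station import bot
import cv2,numpy as np
s=bot.sense()
d=bot.get_image("wrist");a=cv2.resize(d["pixels"][120:384,100:420],None,fx=1.9,fy=1.9,interpolation=cv2.INTER_CUBIC)
e=bot.get_image("side")["pixels"][150:240,210:310];e=cv2.resize(e,(500,450),interpolation=cv2.INTER_CUBIC)
cv2.imwrite("pics/w1.png",a);cv2.imwrite("pics/s1.png",e);print(s["gripper_width"],s["finger_force"])
E
```

```text
0.0005865153562473896 0.0
```

View pics/w1.png

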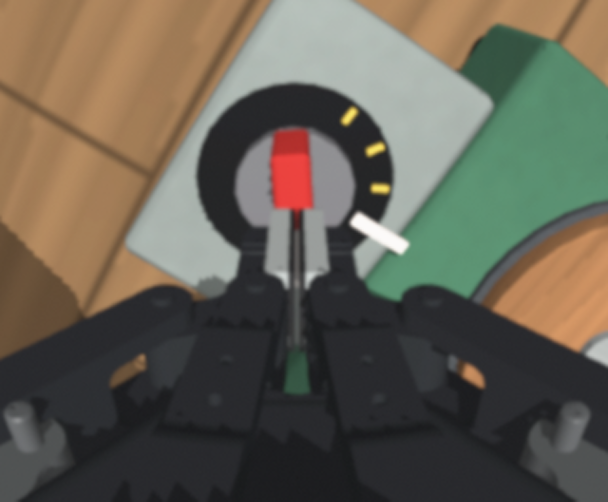

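The shut fingers are at about (295,235), and the bar's rear half is visible at (292,170). I'll measure where the tips really are relative to the bar.

```bash
python3 - <<'E'
from station import bot
from h import *
s=bot.sense();d=bot.get_image("wrist");K=d["mtx"];H=d["hand_eye"]
def pj(X):
    R=Ro.from_euler("xyz",s["tool_rot"]).as_matrix()
    c=np.linalg.inv(H)@np.r_[R.T@(np.array(X)-s["eef_pos"]),1];n=np.linalg.norm(c[:2]);th=np.arctan2(n,c[2])
    return c[:2]/n*th*K[0,0]+K[[0,1],2],c[2]
for nm,X in (("tcp",s["eef_pos"]),("grasp",s["eef_pos"]+[0,0,.0187]),("axis top",[.4587,-.0213,.117])):
    p,z=pj(X);print(nm,p,"crop",(p-[100,120])*1.9,"depth exp",z)
D=d["depth"]
for cu,cv in((292,170),(292,200),(280,230),(312,230),(280,250),(297,217),(250,185),(200,250),(280,212),(293,140)):
    u,v=int(cu/1.9+100),int(cv/1.9+120);z=D[v,u]
    a=np.array([u-K[0,2],v-K[1,2]])/K[0,0];r=np.linalg.norm(a);c=np.r_[a/r*np.tan(r)*z,z]
    R=Ro.from_euler("xyz",s["tool_rot"]).as_matrix()
    t=H[:3,:3]@c+H[:3,3];print((cu,cv),z.round(4),"tool",t.round(4),"world",(R@t+s["eef_pos"]).round(4))
E
```

```text
tcp [255.70133597 219.83343781] crop [295.83253835 189.68353184] depth exp 0.1918469849199513
grasp [255.70668802 231.93894613] crop [295.84270723 212.68399765] depth exp 0.1739432733830196
axis top [255.55035114 235.52023529] crop [295.54566717 219.48844705] depth exp 0.16845817723706202
(292, 170) 0.165 tool [ 0.0161 -0.0015 -0.0232] world [ 0.4494 -0.0085  0.1158]
(292, 200) 0.1678 tool [ 0.0064 -0.0015 -0.0232] world [ 0.4543 -0.0168  0.1158]
(280, 230) 0.1372 tool [ 0.0114 -0.0041 -0.0536] world [ 0.4496 -0.0138  0.1462]
(312, 230) 0.1385 tool [ 0.0109  0.0039 -0.0524] world [ 0.4567 -0.0102  0.1451]
(280, 250) 0.1298 tool [ 0.0105 -0.0039 -0.0616] world [ 0.4502 -0.0145  0.1543]
(297, 217) 0.1455 tool [ 0.0111  0.0001 -0.0451] world [ 0.4534 -0.012   0.1378]
(250, 185) 0.1952 tool [ 0.0005 -0.0163  0.0036] world [ 0.4447 -0.0295  0.0891]
(200, 250) 0.2135 tool [-0.0307 -0.0373  0.0134] world [ 0.4428 -0.0671  0.0793]
(280, 212) 0.1484 tool [ 0.0113 -0.0044 -0.042 ] world [ 0.4494 -0.0141  0.1347]
(293, 140) 0.1783 tool [ 0.0207 -0.001  -0.0079] world [ 0.4474 -0.0044  0.1006]
```

View pics/s1.png

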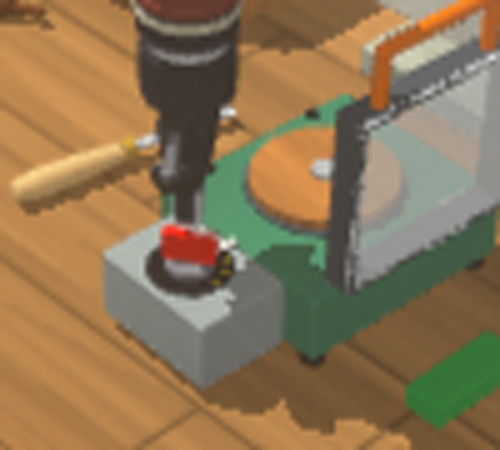

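```bash
python3 - <<'E'
from station import bot
from h import *
d=bot.get_image("side");s=bot.sense()
ax=np.array([.4587,-.0213])
c=w2px(d,[*ax,.117]);print(c,w2px(d,s["eef_pos"]),w2px(d,s["eef_pos"]+[0,0,.042]))
u=int(c[0])
for uu in(u-4,u-2,u,u+2,u+4):
    print(uu,[(v,px2w(d,uu,v).round(3).tolist(),d["pixels"][v,uu].tolist()) for v in range(int(c[1])-9,int(c[1])+3,1)])
w=bot.get_image("wrist");K=w["mtx"];H=w["hand_eye"];D=w["depth"]
uu=int(280/1.9+100)
for uu in(242,247,251,256,262):
  o=[]
  for v in range(216,250,3):
    z=D[v,uu];a=np.array([uu-K[0,2],v-K[1,2]])/K[0,0];r=np.linalg.norm(a);t=H[:3,:3]@np.r_[a/r*np.tan(r)*z,z]+H[:3,3];o.append((v,(t*1e3).round(0).astype(int).tolist()))
  print(uu,o)
W=ld("wrist0.npz");D=W["depth"]
for (cu,cv) in((240,365),(205,415),(250,385),(520,365),(545,370)):
    uu,v=int(cu/1.5),int(cv/1.5);z=D[v,uu];a=np.array([uu-K[0,2],v-K[1,2]])/K[0,0];r=np.linalg.norm(a);t=H[:3,:3]@np.r_[a/r*np.tan(r)*z,z]+H[:3,3];print("open",(cu,cv),t.round(3))
E
```

```text
[246.69343169 195.60978158] [246.77600866 200.28022212] [246.7567235  192.21544673]
242 [(186, [0.407, -0.052, 0.211], [60, 67, 76]), (187, [0.415, -0.043, 0.197], [44, 54, 67]), (188, [0.423, -0.034, 0.183], [51, 68, 83]), (189, [0.512, 0.066, 0.071], [68, 98, 100]), (190, [0.513, 0.068, 0.064], [77, 113, 110]), (191, [0.511, 0.065, 0.062], [77, 111, 107]), (192, [0.511, 0.065, 0.056], [74, 109, 102]), (193, [0.51, 0.064, 0.051], [97, 124, 121]), (194, [0.484, 0.036, 0.077], [168, 179, 184]), (195, [0.473, 0.023, 0.086], [135, 145, 208]), (196, [0.446, -0.008, 0.114], [85, 96, 237]), (197, [0.443, -0.011, 0.112], [82, 92, 170])]
244 [(186, [0.409, -0.06, 0.215], [56, 62, 70]), (187, [0.421, -0.047, 0.197], [47, 55, 64]), (188, [0.43, -0.037, 0.18], [57, 67, 69]), (189, [0.448, -0.018, 0.155], [96, 117, 94]), (190, [0.444, -0.021, 0.154], [102, 119, 102]), (191, [0.446, -0.02, 0.147], [100, 118, 102]), (192, [0.449, -0.016, 0.138], [109, 124, 111]), (193, [0.444, -0.022, 0.139], [153, 160, 157]), (194, [0.489, 0.028, 0.079], [155, 163, 184]), (195, [0.457, -0.007, 0.112], [65, 78, 23
[... 2539 characters left out ...]
 [(216, [12, 0, -24]), (219, [10, 0, -24]), (222, [9, 0, -25]), (225, [7, 0, -25]), (228, [5, 0, -25]), (231, [11, 0, -42]), (234, [12, 0, -46]), (237, [11, 0, -49]), (240, [11, 0, -52]), (243, [11, 0, -56]), (246, [11, 0, -58]), (249, [11, 0, -61])]
262 [(216, [12, 4, -24]), (219, [10, 4, -24]), (222, [8, 4, -23]), (225, [7, 4, -24]), (228, [5, 4, -24]), (231, [11, 3, -42]), (234, [11, 3, -45]), (237, [11, 3, -49]), (240, [11, 3, -52]), (243, [10, 3, -54]), (246, [74, 0, -178]), (249, [11, 3, -61])]
open (240, 365) [ 0.011 -0.045 -0.056]
open (205, 415) [ 0.011 -0.046 -0.087]
open (250, 385) [ 0.005 -0.042 -0.059]
open (520, 365) [ 0.012  0.042 -0.058]
open (545, 370) [-0.075  0.119  0.101]
```

Both cameras put the shut fingertips at tool z ≈ -41 mm, which is 41 mm short of the nominal TCP. The real grasp point is therefore at about tool z -60 mm. I'll open and go down 41 mm more.

Call:
apply_moves(
  rows=[
    [0.6, [0, 0, 0], [0, 0, 0]],
    [0.6, [0, 0, 0], [0, 0, 0]],
    [0.6, [0, 0, 0], [0, 0, 0]],
    [0.6, [0, 0, 0], [0, 0, 0]],
    [0.6, [0, 0, 0], [0, 0, 0]],
  ],
)

```text
clock: 2.23
eef_pos: [0.4589, -0.0215, 0.0925]
tool_rot: [3.142, 0.0, 2.112]
ft_force: [0.1, 0.0, 0.2]
gripper_width: 0.0509
finger_force: 0.0
```

Call:
apply_moves(
  rows=[
    [0.6, [0, 0, 0.012], [0, 0, 0]],
    [0.6, [0, 0, 0.024], [0, 0, 0]],
    [0.6, [0, 0, 0.034], [0, 0, 0]],
    [0.6, [0, 0, 0.041], [0, 0, 0]],
    [0.6, [0, 0, 0.041], [0, 0, 0]],
  ],
)

```text
clock: 2.65
eef_pos: [0.4573, -0.021, 0.049]
tool_rot: [-3.139, -0.003, 2.112]
ft_force: [-0.4, 0.5, -0.4]
gripper_width: 0.0515
finger_force: 0.0
```

Call:
apply_moves(
  rows=[
    [0.1, [0, 0, 0], [0, 0, 0]],
    [0, [0, 0, 0], [0, 0, 0]],
    [0, [0, 0, 0], [0, 0, 0]],
    [0, [0, 0, 0], [0, 0, 0]],
    [0, [0, 0, 0], [0, 0, 0]],
  ],
)

```text
clock: 3.07
eef_pos: [0.4591, -0.0225, 0.0545]
tool_rot: [-3.141, 0.003, 2.112]
ft_force: [-13.1, -1.0, 22.6]
gripper_width: 0.0109
finger_force: 68.3
```

Call:
apply_moves(
  rows=[
    [0, [0, 0, -0.002], [0, 0, 0]],
    [0, [0, 0, -0.004], [0, 0, -4]],
    [0, [0, 0, -0.004], [0, 0, -9]],
    [0, [0, 0, -0.004], [0, 0, -14]],
    [0, [0, 0, -0.004], [0, 0, -19]],
  ],
)

```text
clock: 3.48
eef_pos: [0.4587, -0.0225, 0.0547]
tool_rot: [-3.14, 0.001, 2.447]
ft_force: [1.3, -6.6, -12.1]
gripper_width: 0.0111
finger_force: 65.5
```

Call:
apply_moves(
  rows=[
    [0, [0, 0, 0], [0, 0, -5]],
    [0, [0, 0, 0], [0, 0, -10]],
    [0, [0, 0, 0], [0, 0, -15]],
    [0, [0, 0, 0], [0, 0, -20]],
    [0, [0, 0, 0], [0, 0, -25]],
  ],
)

```text
clock: 3.9
eef_pos: [0.4585, -0.0227, 0.0547]
tool_rot: [-3.139, -0.0, 2.883]
ft_force: [0.3, -8.1, -11.8]
gripper_width: 0.0111
finger_force: 65.6
```

Call:
apply_moves(
  rows=[
    [0, [0, 0, 0], [0, 0, -5]],
    [0, [0, 0, 0], [0, 0, -10]],
    [0, [0, 0, 0], [0, 0, -12.5]],
    [0, [0, 0, 0], [0, 0, -12.5]],
    [0, [0, 0, 0], [0, 0, -12.5]],
  ],
)

```text
clock: 4.32
eef_pos: [0.4585, -0.0228, 0.0547]
tool_rot: [-3.139, -0.001, 3.097]
ft_force: [-0.2, -8.3, -12.1]
gripper_width: 0.011
finger_force: 65.8
```

Call:
apply_moves(
  rows=[
    [0.7, [0, 0, 0], [0, 0, 0]],
    [0.7, [0, 0, 0], [0, 0, 0]],
    [0.7, [0, 0, 0], [0, 0, 0]],
    [0.7, [0, 0, 0], [0, 0, 0]],
    [0.7, [0, 0, -0.005], [0, 0, 0]],
  ],
)

```text
clock: 4.73
eef_pos: [0.4586, -0.0213, 0.0603]
tool_rot: [3.141, -0.001, 3.098]
ft_force: [0.2, 0.4, -0.2]
gripper_width: 0.0596
finger_force: 0.0
```

Call:
apply_moves(
  rows=[
    [0.7, [0, 0, -0.03], [0, 0, 0]],
    [0.7, [0, 0, -0.06], [0, 0, 0]],
    [0.7, [0, 0, -0.1], [0, 0, 0]],
    [0.7, [0, 0, -0.14], [0, 0, 0]],
    [0.7, [0, 0, -0.14], [0, 0, 0]],
  ],
)

```text
clock: 5.15
eef_pos: [0.4618, -0.0224, 0.209]
tool_rot: [-3.139, 0.01, 3.098]
ft_force: [1.0, -0.1, 0.8]
gripper_width: 0.0601
finger_force: 0.0
```

```bash
python3 - <<'E'
from station import bot
import cv2,numpy as np
s=bot.sense()
d=bot.get_image("wrist");np.savez("wrist2.npz",eef=s["eef_pos"],rot=s["tool_rot"],**{k:d[k] for k in("pixels","depth","mtx","hand_eye")})
print(s["eef_pos"],s["tool_rot"],s["joints"])
cv2.imwrite("pics/w2.png",cv2.resize(d["pixels"],None,fx=1.5,fy=1.5,interpolation=cv2.INTER_CUBIC))
E
```

```text
[ 0.46175458 -0.02238459  0.2090224 ] [-3.13864305  0.0103854   3.09815491] [-3.32690241e-01 -3.29699977e-01 -2.82267125e-01  1.60743390e+00
  1.35160896e-04 -2.89236456e-01]
```

View pics/w2.png

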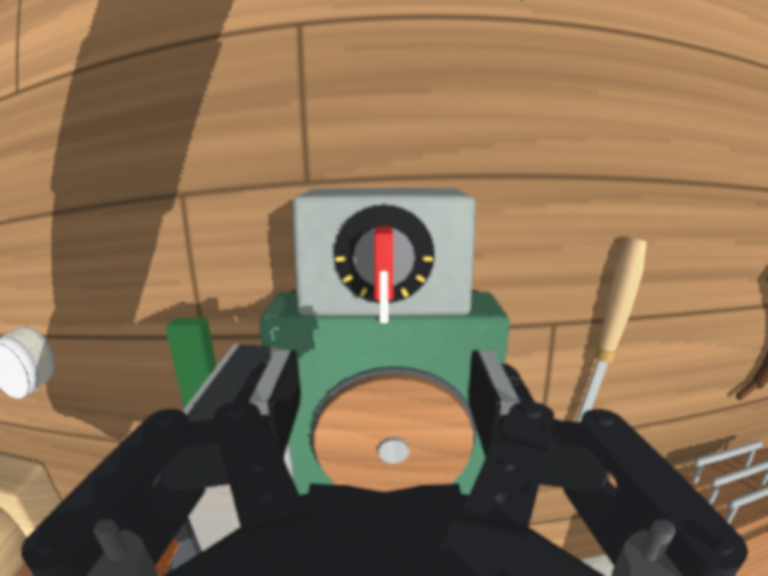

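The dial's pointer is lined up with the zero mark at (384,300). Next I'll rise and move over the handle.

Call:
apply_moves(
  rows=[
    [0.7, [0, 0, -0.04], [0, 0, 0]],
    [0.7, [0, 0, -0.08], [0, 0, 0]],
    [0.7, [0, 0, -0.11], [0, 0, 0]],
    [0.7, [-0.03, 0, -0.115], [0, 0, 0]],
    [0.7, [-0.06, -0.02, -0.115], [0, 0, 0]],
  ],
)

```text
clock: 5.62
eef_pos: [0.5195, -0.0424, 0.3194]
tool_rot: [-3.141, 0.006, 3.1]
ft_force: [0.4, -0.2, -0.0]
gripper_width: 0.0599
finger_force: 0.0
```

Call:
apply_moves(
  rows=[
    [0.7, [-0.025, -0.022, 0], [0, 0, 0]],
    [0.7, [-0.05, -0.044, 0], [0, 0, 0]],
    [0.7, [-0.075, -0.066, 0], [0, 0, 0]],
    [0.7, [-0.098, -0.09, 0], [0, 0, 0]],
    [0.7, [-0.098, -0.09, 0], [0, 0, 0]],
  ],
)

```text
clock: 6.03
eef_pos: [0.614, -0.1424, 0.3101]
tool_rot: [3.14, -0.006, 3.095]
ft_force: [1.2, 0.4, -1.7]
gripper_width: 0.0593
finger_force: 0.0
```

Call:
apply_moves(
  rows=[
    [0.7, [0, 0, 0], [0, 0, 0]],
    [0.7, [0, 0, 0], [0, 0, 0]],
  ],
)

```text
clock: 6.2
eef_pos: [0.6116, -0.138, 0.3151]
tool_rot: [3.141, -0.001, 3.098]
ft_force: [0.6, 0.4, 0.5]
gripper_width: 0.0596
finger_force: 0.0
```

```bash
python3 - <<'E'
from station import bot
import cv2
from h import *
s=bot.sense();d=bot.get_image("wrist");K=d["mtx"];H=d["hand_eye"];R=Ro.from_euler("xyz",s["tool_rot"]).as_matrix()
print(s["eef_pos"],s["tool_rot"])
D=d["depth"];v,u=np.mgrid[0:384,0:512];a=np.stack([u-K[0,2],v-K[1,2]],-1)/K[0,0];r=np.linalg.norm(a,axis=-1)+1e-9
c=np.concatenate([a/r[...,None]*(np.tan(r)*D)[...,None],D[...,None]],-1);T=c@H[:3,:3].T+H[:3,3]
b,g,rr=[d["pixels"][...,i].astype(int) for i in range(3)]
m=(rr>110)&(rr>1.8*g)&(g>1.3*b)&(D>0)
Wd=T@R.T+s["eef_pos"]
k=m&(np.abs(Wd[...,2]-.3)<.03)&(np.abs(Wd[...,1]+.138)<.06)
P=Wd[k];print(k.sum());print("world med",np.median(P,0),"pct",np.percentile(P,[2,98],axis=0).round(4).tolist());Q=T[k];print("tool med",np.median(Q,0),np.percentile(Q,[2,50,98],axis=0).round(4).tolist())
cv2.imwrite("pics/w3.png",cv2.resize(d["pixels"],None,fx=1.5,fy=1.5,interpolation=cv2.INTER_CUBIC))
E
```

```text
[ 0.61155669 -0.13797442  0.31509965] [ 3.14099352e+00 -9.81543482e-04  3.09787256e+00]
1075
world med [ 0.6227148  -0.13936397  0.31228125] pct [[0.547, -0.1431, 0.3097], [0.6634, -0.1327, 0.3139]]
tool med [-0.01106718 -0.00171887  0.00281705] [[-0.052, -0.0047, 0.0012], [-0.0111, -0.0017, 0.0028], [0.0645, 0.0058, 0.0055]]
```

View pics/w3.png

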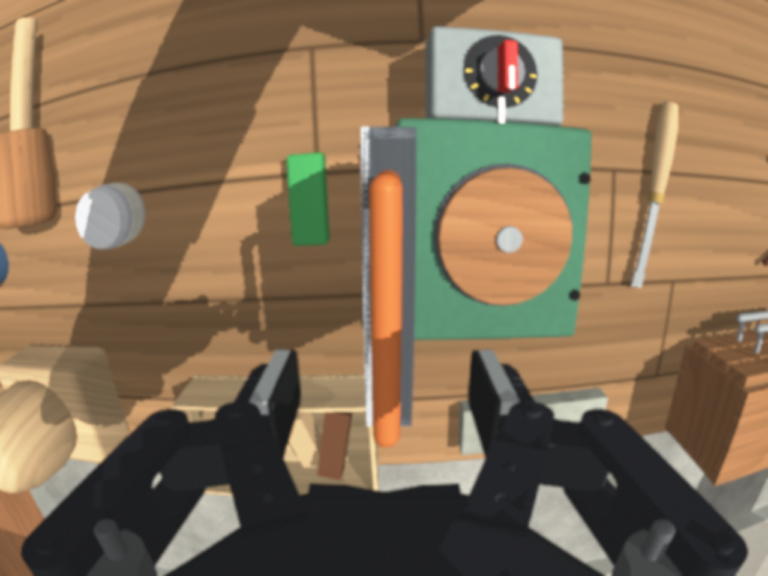

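The handle bar runs vertically through the view at (386,300), centred between the fingers, with its top at z 0.313. I'll go down 68 mm and grip.

Call:
apply_moves(
  rows=[
    [0.6, [0, -0.001, 0.02], [0, 0, 0]],
    [0.6, [0, -0.001, 0.04], [0, 0, 0]],
    [0.6, [0, -0.001, 0.058], [0, 0, 0]],
    [0.6, [0, -0.001, 0.067], [0, 0, 0]],
    [0.5, [0, -0.001, 0.068], [0, 0, 0]],
  ],
)

```text
clock: 6.67
eef_pos: [0.6108, -0.1381, 0.2465]
tool_rot: [3.141, -0.001, 3.099]
ft_force: [-0.5, 0.4, 0.3]
gripper_width: 0.0429
finger_force: 0.0
```

Call:
apply_moves(
  rows=[
    [0.3, [0, 0, 0], [0, 0, 0]],
    [0, [0, 0, 0], [0, 0, 0]],
    [0, [0, 0, 0], [0, 0, 0]],
    [0, [0, 0, 0], [0, 0, 0]],
    [0, [0, 0, 0], [0, 0, 0]],
  ],
)

```text
clock: 7.08
eef_pos: [0.6123, -0.1396, 0.2494]
tool_rot: [-3.14, 0.002, 3.098]
ft_force: [-1.9, 0.2, 7.2]
gripper_width: 0.0125
finger_force: 58.6
```

```bash
python3 - <<'E'
import numpy as np
# arc table (tool frame from grasp pose): dy=+my, dz_tool=-z ; tool vertical
t0=1.611;h=lambda t:np.array([225*np.cos(t)-16*np.sin(t),225*np.sin(t)+16*np.cos(t)])
a=h(t0)
for t in np.arange(t0,-.03,-.05): d=h(t)-a;print(round(t,3),d[0].round(1),(-d[1]).round(1))
print(0,h(0)-a)
E
```

```text
1.611 0.0 -0.0
1.561 11.2 -1.0
1.511 22.5 -1.4
1.461 33.8 -1.2
1.411 45.0 -0.5
1.361 56.2 0.8
1.311 67.4 2.6
1.261 78.4 5.0
1.211 89.3 7.9
1.161 100.0 11.4
1.111 110.5 15.4
1.061 120.9 20.0
1.011 131.0 25.0
0.961 140.8 30.6
0.911 150.3 36.6
0.861 159.5 43.1
0.811 168.4 50.0
0.761 176.9 57.4
0.711 185.1 65.2
0.661 192.8 73.4
0.611 200.1 82.0
0.561 207.0 90.9
0.511 213.5 100.2
0.461 219.4 109.8
0.411 224.9 119.6
0.361 229.9 129.7
0.311 234.3 140.1
0.261 238.3 150.7
0.211 241.7 161.4
0.161 244.6 172.3
0.111 246.9 183.3
0.061 248.6 194.5
0.011 249.8 205.7
0 [ 250.03046088 -208.17510127]
```

Call:
apply_moves(
  rows=[
    [0, [0, 0.006, -0.001], [0, 0, 0]],
    [0, [0, 0.015, -0.001], [0, 0, 0]],
    [0, [0, 0.025, -0.0015], [0, 0, 0]],
    [0, [0, 0.034, -0.001], [0, 0, 0]],
    [0, [0, 0.045, -0.0005], [0, 0, 0]],
  ],
)

```text
clock: 7.5
eef_pos: [0.614, -0.0942, 0.2489]
tool_rot: [-3.14, 0.001, 3.098]
ft_force: [-1.8, -3.6, 2.8]
gripper_width: 0.0119
finger_force: 61.8
```

Call:
apply_moves(
  rows=[
    [0, [0, 0.011, 0.0015], [0, 0, 0]],
    [0, [0, 0.0225, 0.003], [0, 0, 0]],
    [0, [0, 0.0335, 0.0055], [0, 0, 0]],
    [0, [0, 0.0445, 0.0085], [0, 0, 0]],
    [0, [0, 0.055, 0.012], [0, 0, 0]],
  ],
)

```text
clock: 7.92
eef_pos: [0.6162, -0.0382, 0.2355]
tool_rot: [-3.141, -0.0, 3.098]
ft_force: [0.3, -0.6, 1.3]
gripper_width: 0.012
finger_force: 63.4
```

Call:
apply_moves(
  rows=[
    [0, [0, 0.0105, 0.004], [0, 0, 0]],
    [0, [0, 0.021, 0.0085], [0, 0, 0]],
    [0, [0, 0.031, 0.0135], [0, 0, 0]],
    [0, [0, 0.041, 0.019], [0, 0, 0]],
    [0, [0, 0.0505, 0.025], [0, 0, 0]],
  ],
)

```text
clock: 8.33
eef_pos: [0.6183, 0.0121, 0.2102]
tool_rot: [3.142, -0.0, 3.098]
ft_force: [-0.6, -2.9, -0.6]
gripper_width: 0.0121
finger_force: 62.4
```

Call:
apply_moves(
  rows=[
    [0, [0, 0.009, 0.0065], [0, 0, 0]],
    [0, [0, 0.018, 0.0135], [0, 0, 0]],
    [0, [0, 0.0265, 0.021], [0, 0, 0]],
    [0, [0, 0.035, 0.0285], [0, 0, 0]],
    [0, [0, 0.0425, 0.037], [0, 0, 0]],
  ],
)

```text
clock: 8.75
eef_pos: [0.6201, 0.0543, 0.173]
tool_rot: [-3.141, -0.0, 3.098]
ft_force: [-2.1, -3.4, -0.7]
gripper_width: 0.012
finger_force: 62.5
```

Call:
apply_moves(
  rows=[
    [0, [0, 0.0075, 0.0085], [0, 0, 0]],
    [0, [0, 0.014, 0.0175], [0, 0, 0]],
    [0, [0, 0.0205, 0.027], [0, 0, 0]],
    [0, [0, 0.0265, 0.0365], [0, 0, 0]],
    [0, [0, 0.032, 0.046], [0, 0, 0]],
  ],
)

```text
clock: 9.17
eef_pos: [0.6214, 0.0859, 0.1268]
tool_rot: [-3.141, -0.001, 3.098]
ft_force: [-2.0, -5.4, -1.3]
gripper_width: 0.0122
finger_force: 61.8
```

Call:
apply_moves(
  rows=[
    [0, [0, 0.005, 0.01], [0, 0, 0]],
    [0, [0, 0.0095, 0.0205], [0, 0, 0]],
    [0, [0, 0.0135, 0.031], [0, 0, 0]],
    [0, [0, 0.0165, 0.0415], [0, 0, 0]],
    [0, [0, 0.019, 0.05], [0, 0, 0]],
  ],
)

```text
clock: 9.58
eef_pos: [0.6222, 0.1047, 0.0766]
tool_rot: [-3.141, -0.001, 3.098]
ft_force: [-3.8, -4.5, 1.2]
gripper_width: 0.0124
finger_force: 60.0
```

Call:
apply_moves(
  rows=[
    [0, [0, 0.002, 0.0065], [0, 0, 0]],
    [0, [0, 0.0035, 0.013], [0, 0, 0]],
    [0, [0, 0.0045, 0.0195], [0, 0, 0]],
    [0, [0, 0.005, 0.026], [0, 0, 0]],
    [0, [0, 0.0055, 0.032], [0, 0, 0]],
  ],
)

```text
clock: 10.0
eef_pos: [0.6224, 0.1099, 0.0452]
tool_rot: [-3.141, -0.001, 3.098]
ft_force: [-4.9, -2.8, -1.0]
gripper_width: 0.0117
finger_force: 58.4
```

Call:
apply_moves(
  rows=[
    [0, [0, 0, 0.002], [0, 0, 0]],
    [0, [0, 0, 0.004], [0, 0, 0]],
    [0, [0, 0, 0.006], [0, 0, 0]],
    [0, [0, 0, 0.007], [0, 0, 0]],
  ],
)

```text
clock: 10.33
eef_pos: [0.6227, 0.11, 0.0424]
tool_rot: [-3.141, 0.001, 3.098]
ft_force: [-20.9, -3.4, 32.8]
gripper_width: 0.0122
finger_force: 61.6
```

Call:
apply_moves(
  rows=[
    [0, [0, 0, 0], [0, 0, 0]],
    [0, [0, 0, 0], [0, 0, 0]],
    [0, [0, 0, 0], [0, 0, 0]],
  ],
)

```text
clock: 10.58
eef_pos: [0.6227, 0.1101, 0.0425]
tool_rot: [-3.141, 0.001, 3.098]
ft_force: [-18.3, -3.4, 26.3]
gripper_width: 0.0122
finger_force: 61.1
```

```bash
python3 - <<'E'
from station import bot
import cv2
from h import *
d=bot.get_image("side");p=np.load("mach.npy");print(bot.sense()["ft_force"])
c,s=np.cos(p[2]),np.sin(p[2]);T=lambda x,y,z:[p[0]+c*x-s*y,p[1]+s*x+c*y,z]
im=cv2.resize(d["pixels"][120:240,200:340],None,fx=4.5,fy=4.5,interpolation=cv2.INTER_CUBIC)
for x in(-.06,.06):
    q=((w2px(d,T(x,.127,.098))-[200,120]+.5)*4.5).astype(int);cv2.circle(im,tuple(int(k) for k in q),4,(255,0,0),1)
cv2.imwrite("pics/s4.png",im)
E
```

```text
[-18.32146194  -3.52523416  26.68407681]
```

View pics/s4.png

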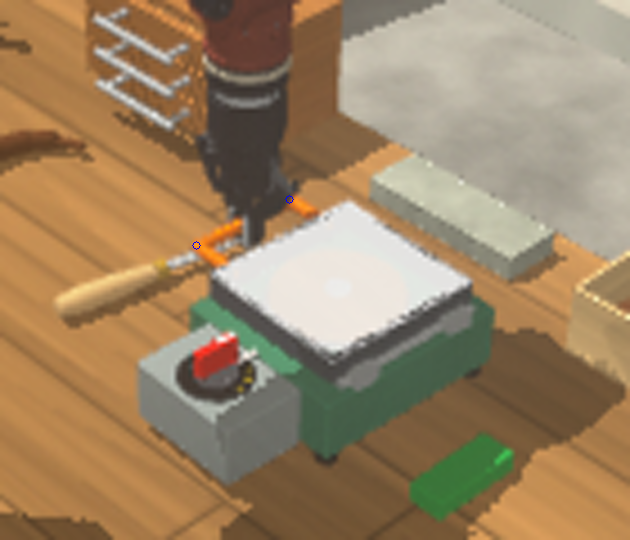

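The guard is flat on the deck, the bow sits at its predicted down position (195,245), and the dial is still at zero. I'll release and rise.

Call:
apply_moves(
  rows=[
    [0.15, [0, 0, 0], [0, 0, 0]],
    [0.3, [0, 0, 0], [0, 0, 0]],
    [0.4, [0, 0, 0], [0, 0, 0]],
    [0.4, [0, 0, 0], [0, 0, 0]],
    [0.4, [0, 0, 0], [0, 0, 0]],
  ],
)

```text
clock: 11.05
eef_pos: [0.6231, 0.1102, 0.0389]
tool_rot: [3.141, 0.001, 3.098]
ft_force: [0.1, 0.4, 0.2]
gripper_width: 0.0339
finger_force: 0.0
```

Call:
apply_moves(
  rows=[
    [0.4, [0, 0, -0.01], [0, 0, 0]],
    [0.4, [0, 0, -0.03], [0, 0, 0]],
    [0.4, [0, 0, -0.06], [0, 0, 0]],
    [0.4, [0, 0, -0.1], [0, 0, 0]],
    [0.4, [0, 0, -0.13], [0, 0, 0]],
  ],
)

```text
clock: 11.47
eef_pos: [0.623, 0.1101, 0.1724]
tool_rot: [3.141, 0.002, 3.098]
ft_force: [1.5, 0.8, 1.0]
gripper_width: 0.0343
finger_force: 0.0
```

Call:
apply_moves(
  rows=[
    [0.4, [0, 0, 0], [0, 0, 0]],
    [0.4, [0, 0, 0], [0, 0, 0]],
    [0.4, [0, 0, 0], [0, 0, 0]],
    [0.4, [0, 0, 0], [0, 0, 0]],
  ],
)

```text
clock: 11.8
eef_pos: [0.622, 0.11, 0.1676]
tool_rot: [3.142, -0.002, 3.098]
ft_force: [0.1, -0.0, -0.7]
gripper_width: 0.0342
finger_force: 0.0
```

```bash
python3 - <<'E'
from station import bot
import cv2
from h import *
d=bot.get_image("wrist");s=bot.sense();K=d["mtx"];H=d["hand_eye"];R=Ro.from_euler("xyz",s["tool_rot"]).as_matrix()
D=d["depth"];v,u=np.mgrid[0:384,0:512];a=np.stack([u-K[0,2],v-K[1,2]],-1)/K[0,0];r=np.linalg.norm(a,axis=-1)+1e-9
c=np.concatenate([a/r[...,None]*(np.tan(r)*D)[...,None],D[...,None]],-1);W=(c@H[:3,:3].T+H[:3,3])@R.T+s["eef_pos"]
b,g,rr=[d["pixels"][...,i].astype(int) for i in range(3)]
k=(rr>110)&(rr>1.8*g)&(g>1.3*b)&(D>0)&(np.abs(W[...,1]-.11)<.02)&(W[...,2]>.06)
print(k.sum(),np.median(W[k],0),np.percentile(W[k][:,2],[5,95]),"top should be ~.105")
cv2.imwrite("pics/w5.png",cv2.resize(d["pixels"],None,fx=1.5,fy=1.5))
E
```

```text
1826 [0.62171974 0.10877461 0.10366775] [0.10140044 0.10521136] top should be ~.105
```

View pics/w5.png

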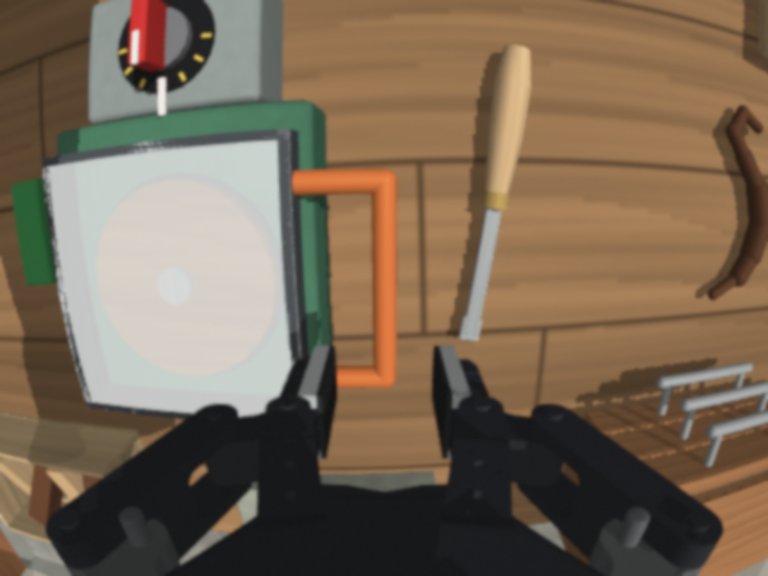

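The guard is fully down (handle top z 0.104), the dial bar is parallel to the zero mark, the gouge hasn't moved and the gripper is clear. I'm handing in.

```bash
python3 -c "
from station import bot
print(bot.close_job())"
```

```text
the job is handed in; nothing more can be done
None
```

I turned the dial to zero, lowered the guard gently onto its stops, and handed the job in at about 12 s with the gripper clear; the judging result was not reported back.

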